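# Shut the sander's drive hatch and lock its quarter-turn stud

## Robot

A 7-joint arm with a two-finger parallel gripper is mounted at the origin on the work surface. World frame = base frame: x ahead of the robot, y to its left, z up, the work surface at z = 0. Lengths are in mm, angles in degrees, forces in N, time in s.
With the tool pointing down it reaches from about 425 to 875 mm from the base axis. Payload 4.7 kg.
Tool frame: the origin (TCP) lies midway between the tips of the shut fingers; the grasp point (between the pads) lies 19 mm behind it (bot.grip_depth is the z of the grasp point in the tool frame, in mm); z points along the fingers, y is the line along which they close (so a half turn about z gives the same grasp; the last joint's range is limited). The gripper opens to 87 mm and grips with 3 to 60 N. Pads are 19 mm wide; open, the fingers measure 117 mm over their backs; the gripper's body (75 mm by 190 mm) begins 51 mm behind the grasp point.
Start: joints at [-71.27, 18.392, -4.016, 83.108, 1.295, 78.541, -3.26], TCP at [200.048, 618.471, 222.587] pointing down, gripper open.
Joint ranges: [-163.93, 163.93], [-17.29, 119.83], [-79.2, 71.16], [3.27, 140.29], [-89.18, 269.18], [5.43, 117.66], [-154.24, 154.24]. Speed limits (degrees/s): [147.25, 147.25, 180, 180, 180, 180, 180].

## Interface

Orientations are given as [roll, pitch, yaw] about the fixed x, y, z axes, in that order (R = Rz(yaw) Ry(pitch) Rx(roll)).
In Python, from station import bot gives the robot as it stands. Calls block until the motion is done:
- bot.reach(position, orientation): joint-space move of the TCP to a pose.
- bot.move_l(position, frame=None, rate=150, f_stop=None): straight line of the TCP; frame=None keeps the orientation; rate is the mean speed in mm/s. With f_stop (N) it stops when the force on the tool has changed by that much, and returns True; else False.
- bot.move_j(angles): joint-space move.
- bot.gripper_open() and bot.gripper_close(newtons=None): open the fingers fully, or close them until they stop; newtons is the grip in N (None keeps the last).
- bot.dwell(seconds).
- bot.solve_ik(position, orientation): joint angles nearest the present ones, or None.
- bot.camera(name): name is "scene" or "top" or "wrist"; returns a dict with "img" (400x640x3 uint8, red, green, blue), "fovy" (degrees; the focal length in pixels is half the picture's height over the tangent of half this angle, whatever the lens; pixels are square), "cx", "cy" (the principal point, pixels), "origin" and "attitude" of the camera in the world. Camera axes: x right, y down, z forward; pixel columns grow to the right and rows downward; lengths in mm; the calibration is good to about 2 mm. A picture is of the moment at which its call begins. There is no depth.
A pose or a line that the arm cannot do raises bot.PlanningError and nothing moves.
- bot.hand_in(): hands the job in; it is judged then, once.
Readings, each from a call of its own:
- bot.read_clock(): time.
- bot.read_q(): joint angles.
- bot.read_joint_velocities(): joint speeds.
- bot.read_effort(): joint torques, N m.
- bot.read_tool_pos(): TCP position.
- bot.read_orientation(): TCP orientation.
- bot.read_force(): force on the tool from outside, world axes, zero at the start.
- bot.read_wrist_torque(): the same for the moment, N m.
- bot.read_grip_width(): finger opening in mm.
- bot.read_grip_force(): force on a finger pad.
Only numpy, scipy, OpenCV 4.12 (cv2) and the standard library are available. Lean on these libraries where they do the work, as an engineer would, in place of code of your own. Each camera call takes 0.05 s, during which the arm holds its last target. There are 200 camera calls.

## Task

The drive hatch on top of the disc sander stands open. Swing it fully shut, then push its winged stud in and turn it a quarter turn clockwise until it catches and stays in, without forcing it: the stud must not be rammed onto its floor nor wrenched while it is still blocked. Let go, and leave the chisel, the glue bottle and the wood offcut alone.

Things in the scene. Friction and masses are not known exactly. Their poses are not given: they have to be found in the camera images.
- machine: benchtop disc sander fixed to the bench: grey steel housing 220 (x) x 260 (y) x 120 mm high with a flat top that the hatch closes; abrasive disc (190 mm across, top 200 mm above the bench) and small table on its -y side out to y = -240 mm; round motor 105 mm across on its +y side out to y = +226 mm. Origin: middle of the housing's underside on the bench; z up.
- hatch (a joint): opening angle of the hatch, rad: 0 fully shut, 0.5 to 0.95 at the start. Aluminium plate 150 (machine x -75 to +75) x 160 (y -80 to +80) x 4 mm, hinged at its +x edge, the far one; shut, its upper face is 124 mm above the bench. Stiff hinge: stays where left, takes 2 to 8 N at the free edge to push down. Push on its upper face beside the stud.
- hatch_hinge (a point): middle of the hatch's hinge line, at mid-thickness of the plate: machine x +75, y 0, z 122 mm. The line runs along machine y.
- hatch_edge (a point): middle of the free edge of the hatch, on its upper face, 150 mm from the hinge; its axes are the hatch's: x from the free edge to the hinge, y along the hinge, z out of the upper face.
- stud: dark steel stud in the hatch, on its centre line, 125 mm from the hinge. Origin on its axis, when out 2 mm under the hatch's upper face; moves with the stud. z: axis, out of the hatch; y: along the wing. Flange 44 mm across, top 24 mm above the origin; fingers astride the wing can press on it. Wing on it 46 (y) x 12 (x) x 20 mm high. Inside, a 30 mm cross bar parallel to the wing enters a slot.
- wing_top (a point): middle of the wing's upper face, on the stud's axis, 44 mm above the stud's origin.
- stud_press (a joint): m pushed in, 0 is out. Spring: 3.6 N plus 0.45 N per mm. Hatch shut, the bar is in its slot and turns only about 0.14 rad; it is free once 5 to 13 mm in: the receptacle floats, so this depth differs each time and cannot be seen, and only 2 mm deeper the stud meets a hard floor. After the full turn, let go, it springs back 2.5 mm into a notch and stays 2.5 to 10.5 mm in.
- stud_turn (a joint): turn of the stud in rad, clockwise seen from outside (from above when shut): about 0 unlocked, with the wing parallel to the hinge; 1.57 locked, with the wing square to the hinge. The notch takes the bar from about 1.44 to 1.70 rad; the end stop is at 1.72. Light friction, about 0.03 N m. More than 20 N between bar and receptacle harms them.
- chisel: loose chisel with a wooden handle, 240 mm long, lying on the bench on the motor side; a bystander. Origin on its underside.
- glue: loose white glue bottle, 60 mm across and 150 mm high, standing on the disc side; a bystander. Origin at the middle of its underside.
- offcut: loose pine offcut 50 x 90 x 30 mm lying on the disc side; a bystander. Origin at the middle of its underside.

How it is judged (in metres and radians):
On the way, in this order (a step that is already met when the one before it is completed fails the run):
1. the hatch is fully shut (value of joint hatch below 0.03 rad), for 0.2 s.
2. with the hatch shut, the stud has been pushed in and turned a quarter turn (value of joint hatch below 0.03 rad and value of joint stud_turn above 1.42 rad and value of joint stud_press above 0.0015 m), for 0.2 s.
At the end, for the whole second after the job is handed in: The hatch is shut (under 0.03 rad), the stud is turned more than 1.42 rad and held in by its notch (more than 1.5 mm in), at rest (all of step 2 and velocity of joint stud_turn below 0.05 rad/s and velocity of joint stud_press below 0.01 m/s); the robot touches nothing.
It fails at once if the stud's bar is forced against the receptacle with more than 20 N (contact force between stud and machine above 20 N).
It fails at once if the chisel, the glue bottle or the offcut is moved more than 30 mm (distance of any of chisel, glue, offcut from where it was at the start of the episode above 0.03 m).
It also fails if it takes over 64 s, if anything falls off the work surface, if the arm or the gripper's body presses on something with over 40 N, if the wrist force passes 120 N, or if a joint passes its speed limit or range.

## Working session

There is one attempt and no reset: what is moved stays moved. The work goes in short steps, each a Python script; the robot and the scene stay as the last script left them, time stands still between calls to the robot, and variables do not carry over. Pictures are saved under pics/ and viewed, at most 10 in all, crops included, and the job is handed in when it is done.

```bash
mkdir -p pics; ls
python3 - <<'E'
from station import bot
import cv2
for n in("scene","top"):
    c=bot.camera(n); cv2.imwrite(f"pics/{n}0.png",c["img"][:,:,::-1]); print(n,[c[k] for k in("fovy","cx","cy","origin","attitude")], [k for k in c])
E
```

```text
pics
scene [49.87534590168214, 320.2412264655425, 194.58314184083773, array([1177.84813926,  564.411757  ,  686.05121985]), array([-124.64775457,   -0.66994254,  128.92954108])] ['img', 'fovy', 'cx', 'cy', 'origin', 'attitude']
top [57.848447408115426, 314.9777640319693, 197.7411860424384, array([337.43571014,  34.7143195 , 971.39040054]), array([-1.67637782e+02,  1.24043124e-01, -8.86077068e+01])] ['img', 'fovy', 'cx', 'cy', 'origin', 'attitude']
```

View pics/scene0.png

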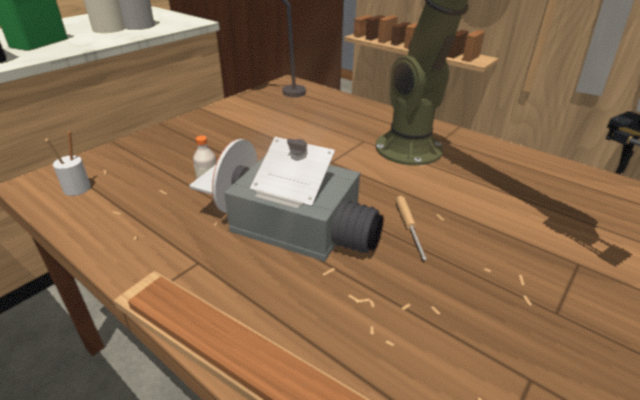

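View pics/top0.png

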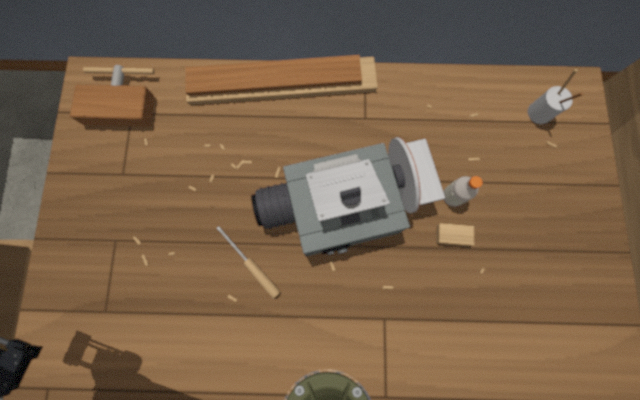

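The scene view shows the hatch raised with the stud at about (297,147). In the top view the housing's top is about (285,165)–(408,232), the hatch (307,160)–(387,220) and the stud about (351,198). I'll enlarge both.

Run:
```python
import cv2
a=cv2.imread("pics/top0.png")[135:265,245:445]; cv2.imwrite("pics/topc.png",cv2.resize(a,None,fx=4,fy=4,interpolation=cv2.INTER_CUBIC))
a=cv2.imread("pics/scene0.png")[130:265,220:390]; cv2.imwrite("pics/scenec.png",cv2.resize(a,None,fx=4.4,fy=4.4,interpolation=cv2.INTER_CUBIC))
```

```text
(no output)
```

View pics/topc.png

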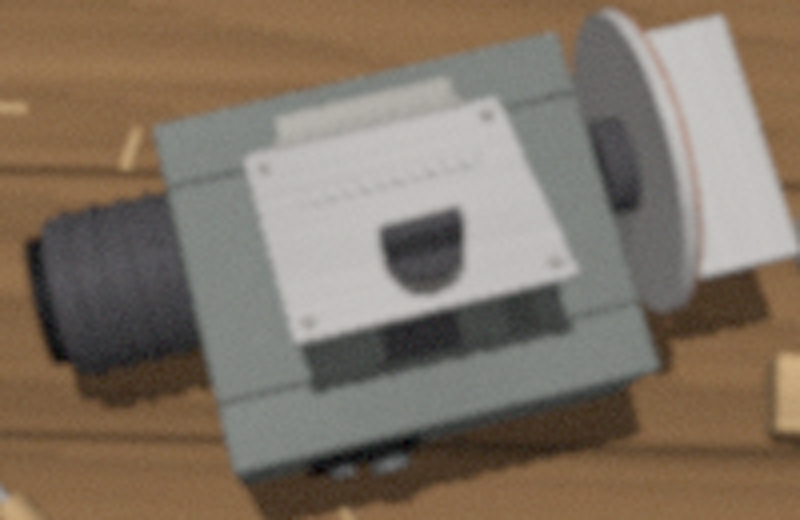

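View pics/scenec.png

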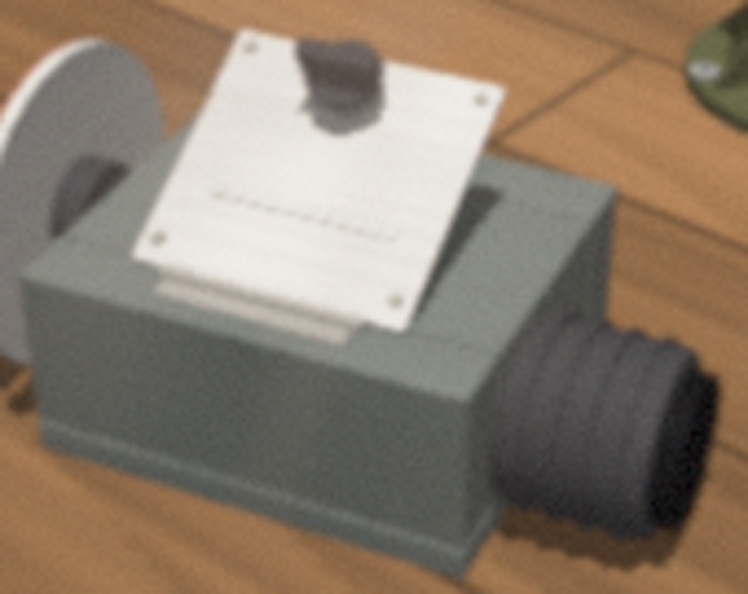

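The crops give the housing top's corners and the hatch's four upper corners in both views. Next I'll fit machine x, y, yaw and the hatch angle to them.

```bash
cat > h.py <<'E'
import numpy as np
from scipy.spatial.transform import Rotation as R
def proj(c,P):
    f=200/np.tan(np.radians(c["fovy"])/2)
    p=(np.atleast_2d(P)-c["origin"])@R.from_euler("xyz",c["attitude"],degrees=True).as_matrix()
    return p[:,:2]/p[:,2:]*f+[c["cx"],c["cy"]]
def hatch(d,y,h,th): # h above mid-thickness
    return [75-d*np.cos(th)+h*np.sin(th),y,122+d*np.sin(th)+h*np.cos(th)]
def world(v,P): return np.atleast_2d(P)@R.from_euler("z",v[2]).as_matrix().T+[v[0],v[1],0]
E
python3 - <<'E'
from h import *
from station import bot
from scipy.optimize import least_squares
def uncrop(p,s,o): return (np.array(p)+.5)/s-.5+o
T=uncrop([(157,127),(556,35),(658,370),(240,474),(247,155),(498,98),(577,272),(298,343)],4,[245,135])
S=uncrop([(465,400),(25,280),(612,187),(405,330),(135,258),(240,30),(507,88)],4.4,[220,130])
ct,cs=bot.camera("top"),bot.camera("scene")
def pts(v):
    th=v[3]; H=[(110,130,120),(110,-130,120),(-110,-130,120),(-110,130,120)]
    A=[hatch(0,80,2,th),hatch(0,-80,2,th),hatch(150,-80,2,th),hatch(150,80,2,th)]
    return world(v,H+A), world(v,[H[0],H[1],H[3]]+A)
def f(v):
    a,b=pts(v); return np.r_[(proj(ct,a)-T).ravel(),(proj(cs,b)-S).ravel()]
r=least_squares(f,[600,30,.25,.7],loss="soft_l1"); print(r.x,np.degrees(r.x[2])); print(f(r.x).round(1).reshape(-1,2).tolist())
v=r.x
print("stud",world(v,[hatch(125,0,0,v[3]),hatch(125,0,44,v[3]),hatch(125,0,0,0)]))
np.save("v.npy",v)
E
```

```text
[ 5.64499546e+02 -1.07264841e+01  2.96208823e-01  3.36617585e-01] 16.971515398934148
[[-10.1, -12.2], [-9.6, -15.7], [-7.2, -16.4], [-7.9, -13.1], [-9.6, -12.1], [-9.9, -14.5], [-8.7, -8.8], [-7.1, -7.8], [0.2, 10.3], [-7.6, 9.0], [-0.6, 6.0], [-1.9, 9.7], [-5.5, 9.4], [-1.8, 14.2], [-1.4, 14.0]]
stud [[523.38687049 -23.27354414 163.28705033]
 [537.2869981  -19.03140388 204.81764987]
 [516.67704651 -25.32129616 122.        ]]
```

Run:
```python
from h import *
from station import bot
from scipy.optimize import least_squares
def uncrop(p,s,o): return (np.array(p)+.5)/s-.5+o
T=uncrop([(157,127),(556,35),(658,370),(240,474),(247,155),(498,98),(577,272),(298,343)],4,[245,135])
S=uncrop([(465,400),(25,280),(612,187),(405,330),(135,258),(240,30),(507,88)],4.4,[220,130])
ct,cs=bot.camera("top"),bot.camera("scene")
for c in(ct,cs): print(proj(c,[[0,0,0],[0,0,100],bot.read_tool_pos()]).round(0).tolist(),R.from_euler("xyz",c["attitude"],degrees=True).as_matrix().round(3).tolist())
def pts(v):
    th=v[3]; H=[(110,130,120),(110,-130,120),(-110,-130,120),(-110,130,120)]
    A=[hatch(0,80,2,th),hatch(0,-80,2,th),hatch(150,-80,2,th),hatch(150,80,2,th)]
    return world(v,H+A), world(v,[H[0],H[1],H[3]]+A)
for i,(c,D) in enumerate(((ct,T),(cs,S))):
    f=lambda v:(proj(c,pts(v)[i])-D).ravel()
    r=least_squares(f,[600,30,.25,.7]); print(r.x); print(f(r.x).round(1).reshape(-1,2).tolist())
```

```text
[[327.0, 420.0], [328.0, 438.0], [15.0, 342.0]] [[0.024, -0.977, 0.214], [-1.0, -0.023, 0.007], [-0.002, -0.214, -0.977]]
[[408.0, 148.0], [412.0, 121.0], [644.0, 182.0]] [[-0.628, 0.436, -0.644], [0.778, 0.365, -0.512], [0.012, -0.823, -0.568]]
[ 5.29710001e+02 -3.19839823e+01  2.63912757e-01  5.28844276e-01]
[[-1.1, -0.4], [1.0, -1.2], [1.3, 0.3], [-1.2, 0.7], [-0.7, 0.4], [-0.0, -0.3], [1.2, 0.3], [-0.4, -0.2]]
[ 5.32562118e+02 -2.81937165e+01  2.70346462e-01  5.23966173e-01]
[[1.2, 0.1], [-2.0, -1.1], [1.6, -0.7], [0.1, 0.4], [-0.9, 0.1], [0.3, 0.1], [-0.3, -0.1]]
```

```bash
cat >> h.py <<'E'
V=np.array([531.2,-30,.267,.526])
def W(x,y,z): return world(V,[x,y,z])[0]
E
python3 - <<'E'
from h import *
from station import bot
y0=np.degrees(V[2])
print(bot.read_orientation())
for b in(90,-90):
  for dy in(10,-90,-105):
    print(b,dy,[None if q is None else np.round(q,0).tolist() for q in (bot.solve_ik(W(-50,0,z),[180,0,y0+b+dy]) for z in(135,240))])
E
```

```text
[-1.79963943e+02  2.36937286e-03  1.62079342e+02]
90 10 [[-38.0, 1.0, 41.0, 114.0, -1.0, 65.0, 29.0], [3.0, -2.0, -1.0, 104.0, -0.0, 78.0, 27.0]]
90 -90 [[-39.0, 1.0, 42.0, 114.0, -1.0, 65.0, -71.0], [-38.0, -4.0, 38.0, 105.0, 3.0, 78.0, -75.0]]
90 -105 [[-40.0, 1.0, 43.0, 114.0, -1.0, 65.0, -86.0], [-40.0, -5.0, 40.0, 106.0, 3.0, 78.0, -90.0]]
-90 10 [[-57.0, 1.0, 60.0, 114.0, -1.0, 65.0, -151.0], [76.0, -1.0, -72.0, 102.0, -1.0, 78.0, -151.0]]
-90 -90 [[-38.0, 1.0, 41.0, 114.0, -1.0, 65.0, 109.0], [4.0, -2.0, -2.0, 104.0, -0.0, 78.0, 107.0]]
-90 -105 [[-38.0, 1.0, 41.0, 114.0, -1.0, 65.0, 94.0], [4.0, -2.0, -2.0, 104.0, -0.0, 78.0, 92.0]]
```

Run:
```python
from h import *
from station import bot
o=[180,0,np.degrees(V[2])+90]
bot.gripper_close(20)
p=bot.read_tool_pos(); bot.move_l([p[0],p[1],330],rate=200)
bot.reach(W(-35,50,300),o)
print(bot.read_clock(),bot.read_q().round(0),bot.read_force())
bot.move_l(W(-35,50,215),rate=100)
f0=bot.read_force()
hit=bot.move_l(W(-35,50,132),rate=40,f_stop=20); print(hit,bot.read_tool_pos(),bot.read_force()-f0)
if not hit:
    hit=bot.move_l(W(-35,50,118),rate=12,f_stop=20); print(hit,bot.read_tool_pos(),bot.read_force()-f0)
bot.dwell(.2)
bot.move_l(W(-35,50,300),rate=150)
bot.gripper_open()
bot.reach(W(-85,0,290),o)
import cv2
for n in("wrist","top"):
    c=bot.camera(n); cv2.imwrite(f"pics/{n}1.png",c["img"][:,:,::-1]); np.save(f"{n}1.npy",c,allow_pickle=True)
    print(c["origin"],c["attitude"],proj(c,[W(-50,0,166),W(-75,80,124),W(-75,-80,124),W(75,80,124),W(75,-80,124)]).round(0).tolist())
print(bot.read_clock())
```

```text
4.9 [-2. -3. -2. 99. -0. 85. 11.] [ 0.09534795 -0.01727828  0.55561128]
False [484.47985385   9.0478357  132.11011547] [-0.43374937 -0.29416311  0.28664143]
True [484.07160769   8.93523478 124.40585124] [-0.6647622   0.39053931  4.09608655]
[430.1475216   13.64773643 452.23684208] [ 1.65081211e+02 -1.15480668e-02  1.52457037e+01] [[364.0, 190.0], [333.0, 92.0], [332.0, 258.0], [503.0, 91.0], [482.0, 258.0]]
[337.43571014  34.7143195  971.39040054] [-1.67637782e+02  1.24043124e-01 -8.86077068e+01] [[352.0, 212.0], [320.0, 233.0], [385.0, 217.0], [305.0, 174.0], [368.0, 159.0]]
12.4333
```

View pics/wrist1.png

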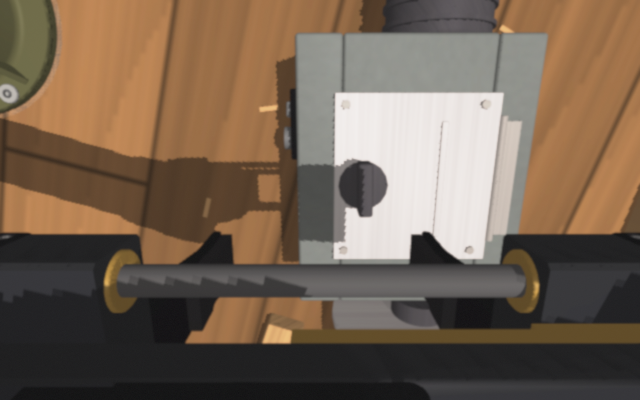

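The wrist view shows the hatch lying flat, with corners (334,93), (503,92) and (333,259) within 1 px of the prediction. The stud is at about (364,188). I'll enlarge it to centre the grasp.

Run:
```python
import cv2
a=cv2.imread("pics/wrist1.png")[150:225,320:410]; cv2.imwrite("pics/wc.png",cv2.resize(a,None,fx=8,fy=8,interpolation=cv2.INTER_CUBIC))
from h import *
c=np.load("wrist1.npy",allow_pickle=True).item()
print(((proj(c,[W(-50+a,b,z) for z,a,b in((166,6,23),(166,-6,23),(166,6,-23),(166,-6,-23),(146,-22,0),(146,22,0),(146,0,22))])-[320,150]+.5)*8-.5).round(0).tolist())
```

```text
[[425.0, 107.0], [307.0, 107.0], [409.0, 539.0], [296.0, 539.0], [138.0, 285.0], [537.0, 285.0], [343.0, 87.0]]
```

View pics/wc.png

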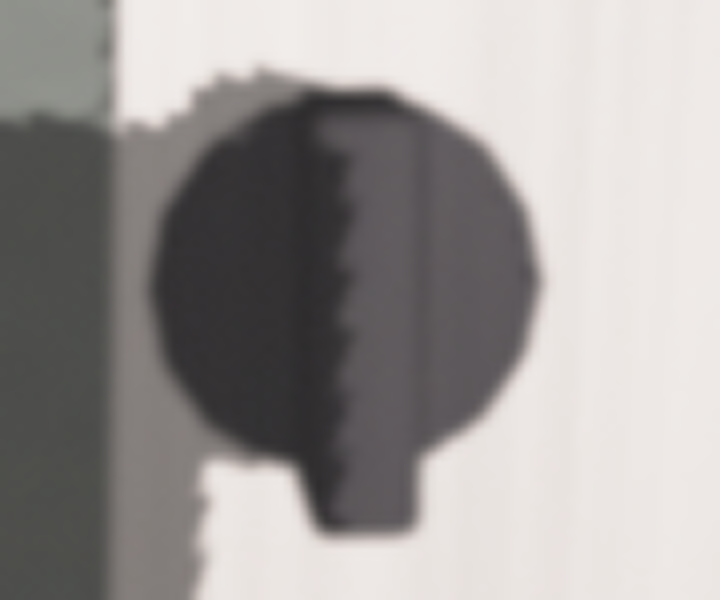

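The flange spans about 150–542 px in the crop, centred near (346,285), so it is about 1 mm further +x than predicted. The wing runs along the hinge. Next I'll grip lightly and press in small steps until the floor can be felt.

```bash
cat >> h.py <<'E'
from station import bot
def fz(n=5):
    a=[]
    for _ in range(n): a.append(np.r_[bot.read_force(),bot.read_wrist_torque()]); bot.dwell(.01)
    return np.mean(a,0)
X0=-49.2
E
python3 - <<'E'
from h import *
o=[180,0,np.degrees(V[2])+90]
bot.reach(W(X0,0,200),o)
base=fz()
hit=bot.move_l(W(X0,0,148),rate=60,f_stop=5)
bot.gripper_close(6)
b=fz(); np.save("base.npy",base)
print(hit,bot.read_tool_pos(),bot.read_grip_width(),bot.read_grip_force(),(b-base).round(2))
last=b; z=148
while z>128:
    z-=.5; bot.move_l(W(X0,0,z),rate=8); f=fz(3)
    d=f[2]-last[2]; print(z,bot.read_tool_pos()[2].round(2),(f-base)[[0,1,2,5]].round(2))
    last=f
    if f[2]-base[2]>14 or (z<140.5 and d>1.5): break
print(bot.read_clock())
E
```

```text
False [483.96274756 -42.94813026 148.02229268] 11.915787007583658 5.980574414134026 [ 0.55  0.25 -1.4   0.03 -0.21  0.06]
147.5 147.89 [-0.66  0.3   1.44  0.01]
147.0 147.19 [0.3  0.89 1.93 0.03]
146.5 146.63 [0.28 0.12 2.65 0.02]
146.0 146.09 [1.18 1.01 2.98 0.06]
145.5 145.62 [1.1  0.28 2.71 0.03]
145.0 145.09 [1.11 0.47 3.01 0.04]
144.5 144.6 [1.76 0.81 2.64 0.02]
144.0 144.11 [1.39 0.32 4.19 0.03]
143.5 143.62 [2.2  0.85 3.64 0.06]
143.0 143.09 [2.05 0.38 3.54 0.04]
142.5 142.58 [2.4  0.22 3.75 0.02]
142.0 142.07 [2.53 0.46 4.07 0.03]
141.5 141.62 [2.01 0.64 5.37 0.01]
141.0 141.16 [2.68 0.4  5.06 0.01]
140.5 140.67 [2.42 0.02 5.   0.06]
140.0 140.24 [2.46 0.69 5.06 0.03]
139.5 139.75 [1.79 0.47 5.91 0.02]
139.0 139.4 [2.21 1.09 6.62 0.02]
138.5 139.0 [1.65 0.95 6.98 0.02]
138.0 138.53 [ 1.62  0.68  7.24 -0.01]
137.5 138.18 [1.4  0.73 7.68 0.01]
137.0 138.15 [ 0.28  0.39 10.79  0.05]
21.25
```

The floor is felt at z≈138.15, where force jumps 3 N with no further travel. I'll ease up about 1 mm and turn in small steps, watching the moment.

Run:
```python
from h import *
y0=np.degrees(V[2])+90; base=np.load("base.npy")
bot.move_l(W(X0,0,138.6),rate=8)
bot.gripper_close(10)
b=fz(); print(bot.read_tool_pos(),(b-base).round(2))
ok=True
for a in range(6,91,6):
    bot.move_l(W(X0,0,138.6),frame=[180,0,y0-a],rate=20)
    f=fz(3); print(a,bot.read_tool_pos().round(2),bot.read_orientation()[2].round(1),bot.read_grip_width().round(2),(f-base).round(2)[[0,1,2]],(f-b).round(2)[[3,4,5]],bot.read_clock())
    if abs((f-b)[5])>.2 or np.hypot(*(f-b)[:2])>9: print("STOP"); break
```

```text
[483.93680762 -42.95188064 138.83267818] [ 2.78  0.33  5.1   0.11 -0.71  0.02]Traceback (most recent call last):
  File "<stdin>", line 9, in <module>
AttributeError: 'float' object has no attribute 'round'
```

Run:
```python
from h import *
y0=np.degrees(V[2])+90; base=np.load("base.npy"); b5=base[5]
for a in range(9,91,3):
    bot.move_l(W(X0,0,138.6),frame=[180,0,y0-a],rate=20)
    f=fz(3)-base; print(a,np.round(bot.read_tool_pos(),2),round(float(bot.read_orientation()[2]),1),round(float(bot.read_grip_width()),2),f.round(2)[[0,1,2,5]],round(bot.read_clock(),2))
    if abs(f[5])>.2 or np.hypot(*f[:2])>9: print("STOP"); break
```

```text
9 [483.98 -42.93 138.85] 96.3 12.01 [ 1.86  0.51  5.11 -0.05] 22.42
12 [484.02 -42.97 138.89] 93.3 12.04 [ 2.56  0.06  5.86 -0.01] 22.69
15 [484.01 -42.97 138.88] 90.3 11.78 [ 2.55  0.59  5.07 -0.03] 22.97
18 [484.03 -42.95 138.88] 87.3 11.77 [ 2.49  1.18  4.88 -0.03] 23.24
21 [484.03 -42.98 138.86] 84.3 12.0 [ 2.43  0.98  5.24 -0.03] 23.52
24 [484.06 -42.97 138.88] 81.3 11.79 [ 2.68  0.8   5.59 -0.04] 23.79
27 [484.05 -42.96 138.87] 78.3 12.0 [ 2.68  0.9   4.62 -0.06] 24.07
30 [484.08 -42.97 138.89] 75.3 11.84 [ 2.79  0.93  4.55 -0.03] 24.34
33 [484.11 -42.97 138.9 ] 72.3 12.0 [ 2.56  0.88  5.05 -0.  ] 24.62
36 [484.13 -43.01 138.93] 69.3 11.71 [ 2.76  0.84  4.73 -0.05] 24.89
39 [484.12 -42.97 138.91] 66.3 11.95 [ 2.85  0.68  4.78 -0.04] 25.17
42 [484.11 -42.99 138.9 ] 63.3 11.9 [ 2.37  0.51  5.12 -0.05] 25.44
45 [484.15 -43.02 138.92] 60.3 11.8 [ 2.55  0.78  5.15 -0.03] 25.72
48 [484.17 -42.98 138.92] 57.3 12.07 [ 3.31  0.64  4.7  -0.01] 25.99
51 [484.18 -43.01 138.92] 54.3 12.03 [ 2.36  0.5   5.4  -0.06] 26.27
54 [484.19 -43.06 138.95] 51.3 11.81 [ 2.79  0.71  5.3  -0.05] 26.54
57 [484.19 -43.01 138.92] 48.3 11.97 [ 2.7   0.57  4.85 -0.02] 26.82
60 [484.2  -43.05 138.95] 45.3 11.83 [ 2.67  0.4   4.74 -0.05] 27.09
63 [484.21 -43.06 138.94] 42.3 11.97 [ 2.38  0.64  4.63 -0.01] 27.37
66 [484.22 -43.05 138.95] 39.3 11.91 [ 2.94  0.37  5.14 -0.03] 27.64
69 [484.26 -43.09 138.97] 36.3 12.0 [ 3.07 -0.06  5.23 -0.02] 27.92
72 [484.23 -43.08 138.96] 33.3 11.86 [ 3.14  0.84  5.01 -0.01] 28.19
75 [484.24 -43.1  138.96] 30.3 11.82 [ 2.49 -0.02  5.17 -0.07] 28.47
78 [484.24 -43.14 138.95] 27.3 12.16 [ 3.06  0.2   5.13 -0.03] 28.74
81 [484.26 -43.11 138.97] 24.3 11.87 [ 3.27  0.4   5.28 -0.08] 29.02
84 [484.24 -43.14 138.97] 21.3 12.08 [ 3.09  0.71  4.95 -0.03] 29.29
87 [484.26 -43.17 138.97] 18.3 11.74 [ 3.26  0.2   5.35 -0.05] 29.57
90 [484.25 -43.2  138.95] 15.3 12.03 [ 2.91 -0.1   5.36 -0.06] 29.84
```

Run:
```python
from h import *
import cv2
y0=np.degrees(V[2])+90; base=np.load("base.npy")
for z in np.arange(139,142.1,.5):
    bot.move_l(W(X0,0,z),rate=8); f=fz(3)-base; print(z,round(float(bot.read_tool_pos()[2]),2),f.round(2)[[0,1,2,5]])
    if f[2]<1: break
bot.gripper_open(); bot.dwell(.2)
bot.move_l(W(X0,0,230),rate=80)
bot.reach(W(-85,0,290),[180,0,y0])
c=bot.camera("wrist"); cv2.imwrite("pics/w2.png",cv2.resize(c["img"][20:280,280:560,::-1],None,fx=2.2,fy=2.2)); print(bot.read_clock())
```

```text
139.0 139.35 [ 2.66  0.04  5.3  -0.04]
139.5 139.82 [ 2.86  0.49  4.72 -0.06]
140.0 140.31 [ 3.72  0.32  4.52 -0.02]
140.5 140.7 [ 4.85 -0.41  4.39 -0.01]
141.0 141.14 [ 4.76 -0.32  4.47 -0.04]
141.5 141.62 [ 4.61 -0.09  4.21 -0.02]
142.0 142.1 [ 4.98  0.01  3.72 -0.03]
36.05
```

View pics/w2.png

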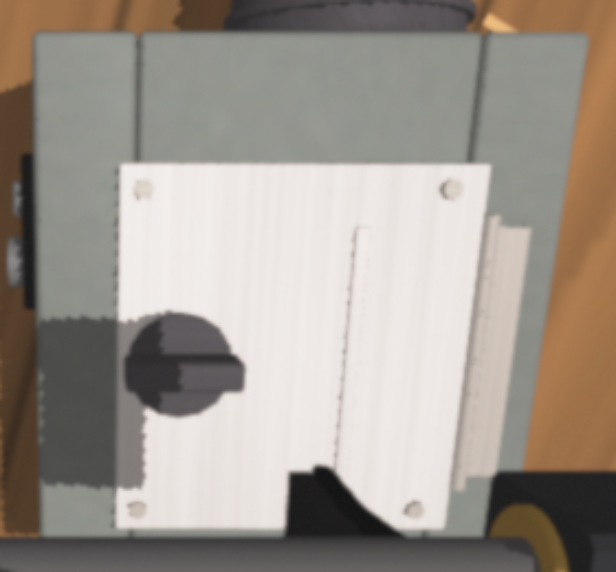

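The wing now lies square to the hinge, centred near crop pixel (184,372), and the hatch is flat. I'll check that it stays in by touching the wing top lightly: out would be z=166, notched roughly 161.

Run:
```python
from h import *
y0=np.degrees(V[2])+90
bot.gripper_close(10)
bot.reach(W(X0,0,200),[180,0,y0]); bot.move_l(W(X0,0,172),rate=50)
b=fz(); h=bot.move_l(W(X0,0,158.5),rate=8,f_stop=3); print(h,bot.read_tool_pos(),(fz(2)-b).round(1))
bot.move_l(W(X0,0,230),rate=80); bot.dwell(.3); print(bot.read_clock())
```

```text
True [483.73977895 -43.00238756 162.31613305] [-0.8 -0.3  3.2 -0.   0.1  0. ]
41.275
```

```bash
python3 -c "
from station import bot
print(bot.hand_in())"
```

```text
the job is handed in; nothing more can be done
None
```

The hatch is shut, and the stud is pushed in and turned a quarter turn. A light touch on the wing put it about 3.7 mm in, as expected for the notch; I let go, kept clear of the chisel, glue bottle and offcut, and handed the job in at about 41 s (no verdict came back).

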